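Tuck the sign strip under the header flap and hold it pressed down

TASK

Pick up the white sign strip by its orange grip bar, lay it on the grey bed of the door-sign frame with the green line towards the blue header flap, and slide its far edge under the flap until it is fully home, square in the frame. Let the flap stay down: do not lift it with the strip or touch it with the robot, and leave the plaster roll, stamp and vial alone. The strip has adhesive pads beneath, so finish while still gripping the bar and pressing the strip firmly flat onto the bed; do not let go.

Things in the scene. Friction and masses are not known exactly. Their poses are not given: they have to be found in the camera images.
- strip: White flat rigid strip, 90 (x) x 150 (y) x 4 mm, about 0.09 kg, loose on the worktop. Origin: centre of its underside; z up; +x to its far long edge, the one to tuck (a green line on top runs along y at x = 5 mm). Orange grip bar on top, centre x = -25, y = 0 mm: 16 mm thick in x, 44 mm long in y, top 34 mm above the underside.
- strip_grip (a point): On the strip: grip point inside the orange bar, 30 mm above the strip's underside (x = -25, y = 0, z = 30 mm of the strip); fingers close along the strip's x. With the TCP here the fingertips stay 7 mm above the strip's top.
- strip_edge (a point): On the strip: middle of the edge to be tucked, half way up its thickness (x = +45, y = 0, z = 2 mm of the strip).
- frame: Door-sign frame fixed on the worktop, x -101..85, y -95..95 mm. Origin at worktop height under the centre of a fully home strip (then x = y = 0, z = 12 mm, same axes). +x points away from the robot to the flap hinge, z up. Grey rigid bed: top 12 mm up, x -100..45 mm. Side rails 5 mm above the bed, inner faces at y = -81 and 81 mm. A ledge face at x = 45 mm under the flap stops the strip.
- flap (a joint): Angle of the light blue header flap (0.08 kg, free hinge along y at x = 78, z = 20 mm of the frame): 0 = down on its stop, as it starts; grows as the lip rises. When down, its flat underside is 18 mm above the worktop (6 mm above the bed), its top 21 mm, the lip 24 mm.
- flap_lip (a point): Front lip of the blue flap, flared up slightly, at x = +3 mm, y = 0, z = 21 mm of the frame when down; the flap runs from here to x = 78 mm, 186 mm wide in y.
- plaster_roll: Skin-coloured roll of plaster tape, 60 mm across, 25 mm high, lying flat right of the frame; origin at the centre of its underside. Bystander.
- stamp: Rubber stamp with red handle, 24 x 48 x 67 mm, left of the strip; origin at the centre of its underside. Bystander.
- vial: Glass vial with blue cap, 27 mm across, 50 mm high, left of the strip; origin at the centre of its underside. Bystander.

How it is judged:
By the outcome, as a careful person would: the job done as asked, in the order asked, and still so for the second after the job is handed in, while the arm keeps its last pose, push and grip.
It also fails if it takes over 45 s, if anything falls off the work surface, if the arm or the gripper's body presses on something with over 40 N, if the wrist force passes 120 N, or if a joint passes its speed limit or range.

ROBOT

A 6-joint arm with a two-finger parallel gripper is mounted at the origin on a cart in front of the work surface, level with it; the furniture and walls round the work are solid. World frame = base frame: x ahead of the robot, y to its left, z up, the work surface at z = 0. Lengths are in m, angles in rad, forces in N, time in s.
With the tool pointing down it reaches from about 0.375 to 0.9 m from the base axis. Payload 3.1 kg.
Tool frame: the origin (TCP) lies between the finger pads, 19 mm behind the fingertips; this is the grasp point; z points along the fingers, y is the line along which they close (so a half turn about z gives the same grasp; the last joint's range is limited). The gripper opens to 85 mm and grips with 20 to 120 N. Pads are 22 mm wide; open, the fingers measure 114 mm over their backs; the gripper's body (76 mm by 85 mm) begins 54 mm behind the grasp point. The pads swing forward as they close: fully open they stand 13 mm farther back than shut.
Start: joints at [1.151, 0.527, 1.433, -0, 1.181, -0.178], TCP at [0.15, 0.607, 0.25] pointing down, gripper open.
Joint ranges: [-3.08, 3.08], [-0.75, 2.2], [0.22, 2.44], [-1.43, 4.57], [0, 2.65], [-2.85, 2.85]. Speed limits (rad/s): [2.79, 2.79, 3.14, 3.14, 3.14, 3.14].

INTERFACE

Orientations are given as a unit quaternion [x, y, z, w].
In Python, from station import manip gives the robot as it stands.
- The arm moves only by the tool drive_tool, never from a script. Its argument "plan" is a list of rows, each a list of 7 numbers: the shift along the tool's x, y, z in m, then the turn, a rotation vector about the tool's x, y, z in degrees, then the opening, from -1 (shut) to 1 (fully open). In form: [[x, y, z, wx, wy, wz, gripper], ...]. A call has 1 to 10 rows; each row shifts and turns the commanded pose from where the row before left it, along the tool's axes as they then stand; what a row does not reach is not made up. A row lasts 1/10 s, in which the tool goes at most 50 mm and 8.59 degrees, less where a joint would pass 70% of its speed; a pose out of reach is approached as far as the arm can. A call is refused whole if a number of a shift passes 0.05 or a number of a turn 8.59, either way. A call with a gripper value outside its range is refused whole. The fingers move at their own pace and stop on an object; "newtons" is the grip in N (left out, the last holds). Time passes only in rows, so rows that do not move let the fingers close. It gives the time, the measured TCP pose, the force, the opening and the grip force at its end, in the units of the state.
- manip.sense(): the state, without advancing time (a new reading comes with each control period).
- manip.snapshot(name): name is "scene" or "top" or "wrist"; returns a dict with "image" (420x560x3 uint8, red, green, blue), "z_map" (420x560 float32, m along the optical axis (not along the pixel's ray), 0 where there is no reading), "fov_y" (degrees; the focal length in pixels is half the picture's height over the tangent of half this angle, whatever the lens; pixels are square), "cx", "cy" (the principal point, pixels), "k1" (the pictures are not rectified: a ray, as slopes to the right and down, at radius r is drawn at 1 + k1 r^2 times it, then the intrinsics apply), "extrinsics" (4x4, takes a point from camera to world coordinates); the wrist camera has in their place "mount" (4x4, takes a point from camera to tool coordinates, whose origin is the TCP and whose axes are the flange's). Camera axes: x right, y up, looking along -z (the intrinsics and any distortion apply to the point x, -y, -z); pixel columns grow to the right and rows downward; lengths in m; the calibration is good to about 2 mm. A picture is of the moment at which its call begins: read the wrist's pose just before it.
- manip.sign_off(): hands the job in; it is judged then, once.
The state is a dict: "t": time; "q": joint angles; "qd": joint speeds; "tau": joint torques, N m; "tcp_pos": TCP position; "tool_rot": TCP orientation; "force": force on the tool from outside, world axes, zero at the start; "ft_torque": the same for the moment, N m; "finger_gap": opening from 0.0 (shut) to 1.0 (fully open); "gripper_force": force on a finger pad.
Only numpy, scipy, OpenCV 4.12 (cv2) and the standard library are available. Lean on these libraries where they do the work, as an engineer would, in place of code of your own. Each camera call takes 0.05 s, during which the arm holds its last target. There are 200 camera calls.

## Working session

There is one attempt and no reset: what is moved stays moved. The work goes in short steps, Python scripts to look and compute and a tool call to move; the robot and the scene stay as the last step left them, time stands still between calls to the robot, and variables do not carry over. Pictures are saved under pics/ and viewed, at most 10 in all, crops included, and the job is handed in when it is done.

Besides the shell and the picture viewer there is one more tool, called after "Call:" in YAML: its name, and indented under it one key for each argument. drive_tool: Moves the arm, as the interface text tells. Its arguments: {"type":"object","properties":{"plan":{"type":"array"},"newtons":{"type":"number"}},"required":["plan"]}

```bash
mkdir -p pics; ls; python3 - <<'E'
from station import manip
import cv2,numpy as np
s=manip.sense()
print({k:np.round(v,4).tolist() for k,v in s.items()})
for n in ("top","scene"):
    d=manip.snapshot(n); np.savez(f"{n}0.npz",**d)
    cv2.imwrite(f"pics/{n}0.png",d["image"][:,:,::-1])
    print(n,d["fov_y"],d["cx"],d["cy"],d["k1"],np.round(d["extrinsics"],3).tolist())
E
```

```text
pics
{'t': 0.0, 'q': [1.1505, 0.5285, 1.4339, -0.0, 1.1814, -0.1785], 'qd': [0.0009, 0.0019, -0.0002, -0.0006, 0.0012, 0.0007], 'tau': [0.0001, -44.235, -17.8027, -0.0002, 0.0085, -0.0], 'tcp_pos': [0.1493, 0.6062, 0.249], 'tool_rot': [0.1206, 0.9927, -0.0011, -0.0003], 'force': [-0.401, 0.2087, -0.4715], 'ft_torque': [-0.0206, 0.0161, -0.0457], 'gripper_force': 0.0, 'finger_gap': 0.997}
top 55.86229998192179 275.6287665069602 210.04506353789975 -0.021238641557918665 [[0.023, 0.994, -0.103, 0.423], [-0.999, 0.021, -0.024, -0.014], [-0.022, 0.104, 0.994, 1.151], [0.0, 0.0, 0.0, 1.0]]
scene 51.084636825767205 280.77881063008164 208.87363565818254 0.013295203518045135 [[0.886, 0.306, -0.348, 0.103], [-0.464, 0.565, -0.683, -0.898], [-0.012, 0.766, 0.642, 0.926], [0.0, 0.0, 0.0, 1.0]]
```

View pics/top0.png

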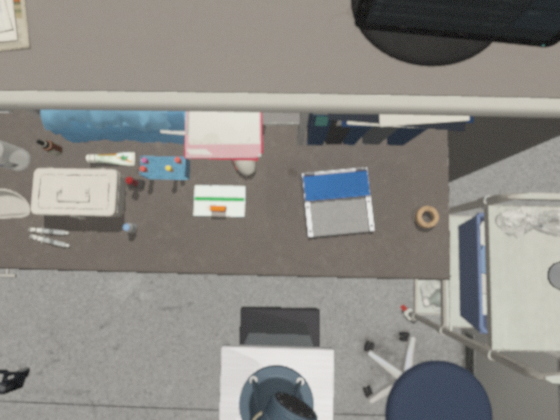

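View pics/scene0.png

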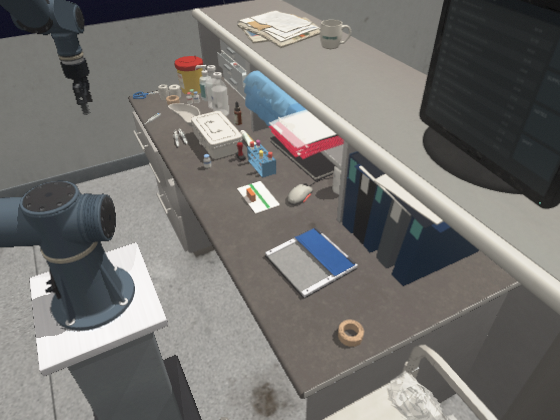

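The top view shows the strip at about (219,201), with its green line at row 199 and its bar at (218,209). The frame is at (338,203) with its blue flap on the far side. The scene view agrees, with the flap down. I'll take rough positions first, then refine with the wrist camera.

```bash
cat > h.py <<'E'
import numpy as np, cv2
from scipy.spatial.transform import Rotation as R
from station import manip
def T(s):
    M=np.eye(4); M[:3,:3]=R.from_quat(s["tool_rot"]).as_matrix(); M[:3,3]=s["tcp_pos"]; return M
def grab(n,f=None):
    s=manip.sense(); d=dict(manip.snapshot(n))
    d["E"]=T(s)@d["mount"] if n=="wrist" else d["extrinsics"]
    if f: cv2.imwrite(f"pics/{f}.png",d["image"][:,:,::-1])
    return d,s
def cast(d,px,z):
    "pixels (N,2) -> world points on plane z"
    px=np.asarray(px,float).reshape(-1,1,2); f=210/np.tan(np.radians(d["fov_y"]/2))
    K=np.array([[f,0,d["cx"]],[0,f,d["cy"]],[0,0,1.]])
    u=cv2.undistortPoints(px,K,np.array([d["k1"],0,0,0.]))[:,0]
    r=np.c_[u[:,0],-u[:,1],-np.ones(len(u))]@d["E"][:3,:3].T
    o=d["E"][:3,3]; return o+r*((z-o[2])/r[:,2])[:,None]
def project(d,P):
    E=np.linalg.inv(d["E"]); p=np.asarray(P)@E[:3,:3].T+E[:3,3]; f=210/np.tan(np.radians(d["fov_y"]/2))
    u=np.c_[p[:,0],-p[:,1]]/-p[:,2:]; r2=(u**2).sum(1)[:,None]
    return u*(1+d["k1"]*r2)*f+[d["cx"],d["cy"]]
def blobs(d,lo,hi,amin=20):
    hsv=cv2.cvtColor(d["image"],cv2.COLOR_RGB2HSV); m=cv2.inRange(hsv,lo,hi)
    c,_=cv2.findContours(m,cv2.RETR_EXTERNAL,cv2.CHAIN_APPROX_NONE)
    return sorted([k for k in c if cv2.contourArea(k)>amin],key=cv2.contourArea,reverse=True)
def rect(d,c,z):
    w=cast(d,c[:,0],z)[:,:2]; (x,y),(a,b),t=cv2.minAreaRect((w*1000).astype(np.float32)); return np.round([x,y,a,b,t],1)
E
python3 - <<'E'
from h import *
d=dict(np.load("top0.npz")); d["E"]=d["extrinsics"]
for nm,lo,hi,z in (("green",(45,80,60),(80,255,255),.004),("orange",(5,150,120),(18,255,255),.034),("blue",(105,150,60),(125,255,255),.021),("white",(0,0,185),(180,45,255),.004)):
    for c in blobs(d,lo,hi,12)[:6]:
        print(nm,cv2.boundingRect(c),rect(d,c,z))
zm=d["z_map"]
print([ [round(float(x),3) for x in cast(d,[p],0)[0]] for p in ((338,203),(130,230),(132,182),(160,168),(245,165),(427,217))])
E
```

```text
green (196, 198, 47, 2) [572.2 181.    3.  135.6   1.1]
orange (211, 207, 14, 4) [539.5 179.    8.6  37.3   1.2]
blue (305, 172, 63, 27) [ 615.5 -159.1   64.1  176.1    6.4]
white (489, 206, 71, 145) [ 365.7 -705.4  204.8  405.4   89.9]
white (0, 91, 560, 20) [ 877.6   25.1 1702.3   37.3   90. ]
white (219, 346, 115, 74) [ 54.3   1.5 198.9 317.7   0.6]
white (31, 168, 86, 47) [585.9 617.6 254.3 137.4  89.9]
white (161, 111, 100, 47) [766.6 214.4 141.5 298.5   1. ]
white (193, 185, 52, 32) [566.5 181.6  91.5 149.8   1.1]
[[0.567, -0.168, 0.0], [0.474, 0.441, 0.0], [0.617, 0.444, 0.0], [0.661, 0.362, 0.0], [0.674, 0.108, 0.0], [0.531, -0.426, 0.0]]
```

Call:
drive_tool:
  plan:
    - [0, 0, 0, 0, 0, 7.5, 1]
    - [0, 0, 0, 0, 0, 7.5, 1]
    - [0, 0, 0, 0, 0, 7.5, 1]
    - [0, 0, 0, 0, 0, 7.5, 1]
    - [0, 0, 0, 0, 0, 7.5, 1]
    - [0, 0, 0, 0, 0, 7.5, 1]
    - [0, 0, 0, 0, 0, 7.5, 1]
    - [0, 0, 0, 0, 0, 7.5, 1]
    - [0, 0, 0, 0, 0, 7.5, 1]
    - [0, 0, 0, 0, 0, 7.5, 1]

```text
t: 1.1
tcp_pos: [0.1494, 0.6064, 0.2494]
tool_rot: [0.702, 0.712, -0.001, 0.0]
force: [0.1, -0.1, 0.0]
finger_gap: 0.999
gripper_force: 0.0
```

Call:
drive_tool:
  plan:
    - [-0.043, 0.037, 0, 0, 0, 0, 1]
    - [-0.043, 0.037, 0, 0, 0, 0, 1]
    - [-0.043, 0.037, 0, 0, 0, 0, 1]
    - [-0.043, 0.037, 0, 0, 0, 0, 1]
    - [-0.043, 0.037, 0, 0, 0, 0, 1]
    - [-0.043, 0.037, 0, 0, 0, 0, 1]
    - [-0.043, 0.037, 0, 0, 0, 0, 1]
    - [-0.043, 0.037, 0, 0, 0, 0, 1]
    - [-0.043, 0.037, 0, 0, 0, 0, 1]
    - [-0.043, 0.037, 0, 0, 0, 0, 1]

```text
t: 2.1
tcp_pos: [0.4841, 0.2326, 0.2498]
tool_rot: [0.7, 0.714, -0.0, -0.0]
force: [0.3, 0.9, 0.2]
finger_gap: 0.996
gripper_force: 0.0
```

```bash
python3 - <<'E'
from h import *
d,s=grab("wrist","w1")
print(s["t"],s["tcp_pos"],R.from_quat(s["tool_rot"]).as_matrix().round(3).tolist(),np.round(d["mount"],3).tolist(),d["fov_y"],np.round(s["force"],2))
for nm,lo,hi,z in (("green",(45,80,60),(80,255,255),.004),("orange",(5,150,120),(18,255,255),.034),("white",(0,0,185),(180,45,255),.004)):
    for c in blobs(d,lo,hi,100)[:3]: print(nm,cv2.boundingRect(c),rect(d,c,z))
E
```

```text
2.1 [0.48409051 0.23259036 0.24975676] [[-0.02, 1.0, -0.001], [1.0, 0.02, 0.0], [0.0, -0.001, -1.0]] [[0.0, 0.963, 0.271, 0.069], [1.0, -0.0, -0.0, -0.001], [-0.0, 0.271, -0.963, -0.124], [0.0, 0.0, 0.0, 1.0]] 71.55218174287361 [0.32 0.95 0.17]
green (337, 171, 14, 101) [573.  177.3   7.6 141.    0. ]
orange (317, 213, 12, 32) [540.5 180.   13.6  40.6   1.1]
white (303, 166, 77, 110) [567.8 177.3  91.9 152.5   0. ]
white (0, 230, 54, 97) [121.7  81.9 154.8  73.6  89.8]
white (413, 247, 55, 48) [722.2 105.8  80.3  45.   39.8]
```

View pics/w1.png

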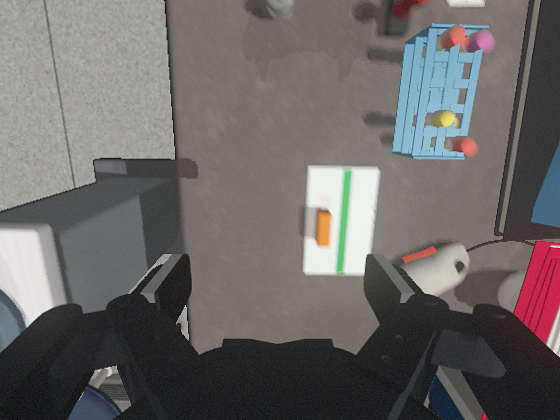

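The wrist view shows the strip centred at (341,221), the bar at (323,229), and the green line on the far side, away from the robot. Next I'll let the arm settle and descend a bit.

Call:
drive_tool:
  plan:
    - [0, 0, 0.03, 0, 0, 0, 1]
    - [0, 0, 0.03, 0, 0, 0, 1]
    - [0, 0, 0, 0, 0, 0, 1]
    - [0, 0, 0, 0, 0, 0, 1]
    - [0, 0, 0, 0, 0, 0, 1]

```text
t: 2.65
tcp_pos: [0.484, 0.235, 0.1913]
tool_rot: [0.7, 0.714, 0.001, 0.001]
force: [-0.4, 0.3, 1.1]
finger_gap: 0.997
gripper_force: 0.0
```

```bash
cat > m.py <<'E'
from h import *
def yaw(w): # direction angle of a fitted line (deg), along y -> 0
    v=cv2.fitLine((w*1000).astype(np.float32),cv2.DIST_L2,0,.01,.01)[:2,0]; v=v*np.sign(v[1]); return np.degrees(np.arctan2(-v[0],v[1]))
def strip(d,z0=0):
    for nm,lo,hi,z in (("green",(45,80,60),(80,255,255),.004),("orange",(5,150,120),(18,255,255),.034),("white",(0,0,170),(180,45,255),.004)):
        for c in blobs(d,lo,hi,300)[:3]:
            w=cast(d,c[:,0],z+z0)[:,:2]; r=rect(d,c,z+z0)
            if abs(r[0]-570)<60: print(nm,cv2.boundingRect(c),r,"yaw",yaw(w).round(2))
E
python3 - <<'E'
from m import *
d,s=grab("wrist","w2")
m=R.from_quat(s["tool_rot"]).as_matrix()
print(s["t"],s["tcp_pos"],m.round(3).tolist(),s["force"].round(2)); strip(d)
E
```

```text
2.65 [0.48400955 0.23498752 0.19126271] [[-0.021, 1.0, 0.002], [1.0, 0.021, 0.001], [0.001, 0.002, -1.0]] [-0.41  0.3   1.06]
green (342, 177, 21, 119) [5.705e+02 1.802e+02 1.090e+01 1.445e+02 1.000e-01] yaw 0.07
orange (322, 230, 16, 38) [539.9 181.2  41.9  14.7  90. ] yaw 0.48
white (305, 174, 90, 124) [565.5 180.5  90.3 149.9   0. ] yaw -5.65
```

Call:
drive_tool:
  plan:
    - [-0.028, 0.028, 0, 0, 0, 0, 1]
    - [-0.028, 0.028, 0, 0, 0, 0, 1]
    - [0, 0, 0.04, 0, 0, 0, 1]
    - [0, 0, 0.04, 0, 0, 0, 1]
    - [0, 0, 0, 0, 0, 0, 1]
    - [0, 0, 0, 0, 0, 0, 1]
    - [0, 0, 0, 0, 0, 0, 1]

```text
t: 3.4
tcp_pos: [0.542, 0.1802, 0.1124]
tool_rot: [0.7, 0.714, 0.002, 0.001]
force: [0.7, -0.0, 0.1]
finger_gap: 1.001
gripper_force: 0.0
```

```bash
python3 - <<'E'
from m import *
d,s=grab("wrist","w3")
m=R.from_quat(s["tool_rot"]).as_matrix()
print(s["t"],s["tcp_pos"],m.round(3).tolist(),s["force"].round(2)); strip(d)
E
```

```text
3.4 [0.54195026 0.18016163 0.11243972] [[-0.021, 1.0, 0.005], [1.0, 0.021, 0.001], [0.0, 0.005, -1.0]] [ 0.74 -0.02  0.11]
green (301, 122, 23, 169) [570.4 179.9 145.3  11.2  90. ] yaw 0.05
orange (265, 194, 22, 56) [540.3 181.   42.7  15.   89.5] yaw -0.12
white (252, 118, 116, 174) [5.656e+02 1.805e+02 8.940e+01 1.493e+02 1.000e-01] yaw -1.02
```

View pics/w3.png

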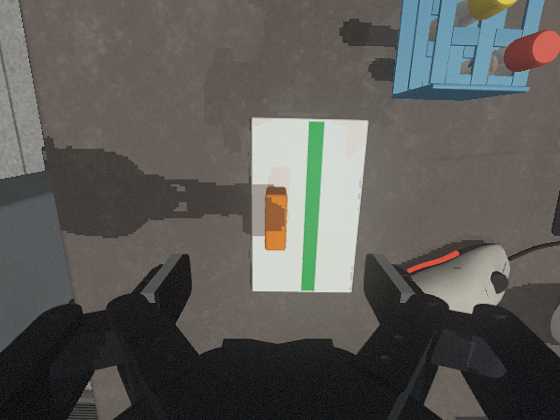

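The picture shows the bar at (276,218) between the open fingers. The strip is square to the world axes to within about 0.3°, and the mouse is clear. I'll trim 1.2° of yaw, descend and grip.

Call:
drive_tool:
  plan:
    - [0.001, -0.002, 0.02, 0, 0, 1.1, 1]
    - [0, 0, 0.03, 0, 0, 0, 1]
    - [0, 0, 0.02, 0, 0, 0, 1]
    - [0, 0, 0.012, 0, 0, 0, 1]
    - [0, 0, 0, 0, 0, 0, 1]
    - [0, 0, 0, 0, 0, 0, 1]

```text
t: 4.05
tcp_pos: [0.5393, 0.1807, 0.0292]
tool_rot: [0.707, 0.707, 0.001, 0.001]
force: [0.3, -0.3, 0.3]
finger_gap: 1.0
gripper_force: 0.0
```

```bash
python3 - <<'E'
from m import *
s=manip.sense()
print(s["tcp_pos"],R.from_quat(s["tool_rot"]).as_matrix().round(4).tolist(),s["force"].round(2))
E
```

```text
[0.53927651 0.18074033 0.02917975] [[-0.0011, 1.0, 0.0022], [1.0, 0.0011, 0.0003], [0.0003, 0.0022, -1.0]] [ 0.34 -0.29  0.31]
```

Call:
drive_tool:
  plan:
    - [0, 0, 0, 0, 0, 0, -1]
    - [0, 0, 0, 0, 0, 0, -1]
    - [0, 0, 0, 0, 0, 0, -1]
    - [0, 0, 0, 0, 0, 0, -1]
    - [0, 0, 0, 0, 0, 0, -1]
    - [0, 0, 0, 0, 0, 0, -1]
    - [0, 0, 0, 0, 0, 0, -1]
    - [0, 0, 0, 0, 0, 0, -1]
  newtons: 60

```text
t: 4.85
tcp_pos: [0.5387, 0.1805, 0.0285]
tool_rot: [0.707, 0.707, 0.0, 0.0]
force: [-0.5, 0.5, 5.6]
finger_gap: 0.177
gripper_force: 60.3
```

```bash
python3 - <<'E'
from m import *
s=manip.sense()
print(s["tcp_pos"],R.from_quat(s["tool_rot"]).as_matrix().round(4).tolist(),s["force"].round(2),s["ft_torque"].round(2),s["finger_gap"],s["gripper_force"])
E
```

```text
[0.53872485 0.18053162 0.02845941] [[-0.0008, 1.0, 0.001], [1.0, 0.0008, 0.0001], [0.0001, 0.001, -1.0]] [-0.52  0.49  5.64] [-0.    0.   -0.04] 0.17737380480716755 60.27694344520569
```

Call:
drive_tool:
  plan:
    - [0, 0, -0.02, 0, 0, 0, -1]
    - [0, 0, -0.04, 0, 0, 0, -1]
    - [0, 0, -0.04, 0, 0, 0, -1]
    - [0, 0, -0.04, 0, 0, 0, -1]
    - [0, 0, -0.03, 0, 0, 0, -1]

```text
t: 5.35
tcp_pos: [0.5384, 0.1805, 0.1999]
tool_rot: [0.707, 0.707, 0.0, 0.0]
force: [0.4, 0.1, -1.8]
finger_gap: 0.174
gripper_force: 59.6
```

Call:
drive_tool:
  plan:
    - [-0.03, -0.004, 0, 0, 0, 0, -1]
    - [-0.04, -0.004, 0, 0, 0, 0, -1]
    - [-0.04, -0.004, 0, 0, 0, 0, -1]
    - [-0.04, -0.004, 0, 0, 0, 0, -1]
    - [-0.04, -0.004, 0, 0, 0, 0, -1]
    - [-0.04, -0.004, 0, 0, 0, 0, -1]
    - [-0.04, -0.004, 0, 0, 0, 0, -1]
    - [-0.04, -0.004, 0, 0, 0, 0, -1]
    - [-0.04, -0.004, 0, 0, 0, 0, -1]
    - [-0.04, -0.004, 0, 0, 0, 0, -1]

```text
t: 6.35
tcp_pos: [0.4977, -0.2108, 0.1973]
tool_rot: [0.707, 0.707, -0.0, -0.001]
force: [0.7, -0.2, -1.5]
finger_gap: 0.169
gripper_force: 59.7
```

Call:
drive_tool:
  plan:
    - [-0.04, 0, 0, 0, 0, 0, -1]
    - [-0.03, 0, 0, 0, 0, 0, -1]
    - [0, 0, 0, 0, 0, 0, -1]
    - [0, 0, 0, 0, 0, 0, -1]
    - [0, 0, 0, 0, 0, 0, -1]

```text
t: 6.85
tcp_pos: [0.498, -0.2781, 0.1974]
tool_rot: [0.707, 0.708, 0.0, -0.001]
force: [-0.2, 0.3, -0.8]
finger_gap: 0.178
gripper_force: 59.6
```

```bash
python3 - <<'E'
from m import *
d,s=grab("wrist","w4"); np.savez("w4.npz",**d)
m=R.from_quat(s["tool_rot"]).as_matrix()
print(s["t"],s["tcp_pos"],m.round(4).tolist(),s["force"].round(2),s["ft_torque"].round(3),s["finger_gap"])
E
```

```text
6.85 [ 0.49802221 -0.27809646  0.19735229] [[-0.0013, 1.0, -0.0018], [1.0, 0.0013, 0.0019], [0.0019, -0.0018, -1.0]] [-0.25  0.29 -0.76] [ 0.043 -0.001  0.065] 0.17774091615788815
```

View pics/w4.png

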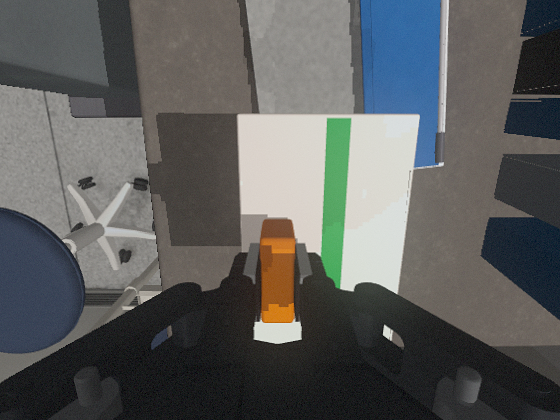

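This view shows the held strip hiding most of the frame. The flap's lip runs along columns 362–370, its hinge edge along columns 440–445, and its right end is near row 165. I'll fit lines to the lip here and to the flap in the other two cameras.

```bash
python3 - <<'E'
from m import *
def fit(w):
    v=cv2.fitLine((w*1000).astype(np.float32),cv2.DIST_HUBER,0,.01,.01)[:,0]; a=v[:2]*np.sign(v[1]); return np.degrees(np.arctan2(-a[0],a[1])).round(2),v[2:].round(1)
d=dict(np.load("w4.npz"))
hsv=cv2.cvtColor(d["image"],cv2.COLOR_RGB2HSV); m=cv2.inRange(hsv,(100,130,40),(125,255,255))
L=[];Rr=[]
for r in range(4,105,4):
    c=np.flatnonzero(m[r,345:480])+345
    if len(c): L.append((c[0]-.5,r)); Rr.append((c[-1]+.5,r))
print("wrist lip",fit(cast(d,L,.024)[:,:2]),L[0],L[-1],"hinge side",fit(cast(d,Rr,.021)[:,:2]),Rr[0],Rr[-1])
print("end y", cast(d,[(440,165),(414,168)],.021).round(4).tolist())
for n in("top","scene"):
    d=dict(np.load(n+"0.npz")); d["E"]=d["extrinsics"]
    b=[c for c in blobs(d,(100,130,40),(125,255,255),200)]
    for c in b:
        w=cast(d,c[:,0],.021)[:,:2]; r=rect(d,c,.021)
        if abs(r[1]+160)<40 and abs(r[0]-615)<40: print(n,cv2.boundingRect(c),r,cv2.boxPoints(cv2.minAreaRect((w*1000).astype(np.float32))).round(0).tolist())
d=dict(np.load("top0.npz")); cv2.imwrite("pics/topcrop.png",cv2.resize(d["image"][155:250,290:390,::-1],None,fx=6,fy=6,interpolation=cv2.INTER_CUBIC))
E
```

```text
wrist lip (np.float32(6.95), array([ 574.7, -138.6], dtype=float32)) (np.float64(359.5), 4) (np.float64(363.5), 104) hinge side (np.float32(6.59), array([ 648.6, -144. ], dtype=float32)) (np.float64(439.5), 4) (np.float64(437.5), 104)
end y [[0.6652, -0.2474, 0.021], [0.6386, -0.2506, 0.021]]
top (304, 172, 65, 28) [ 614.8 -158.4   67.8  179.6    6.3] [[571.0, -73.0], [591.0, -251.0], [658.0, -244.0], [639.0, -65.0]]
scene (296, 229, 59, 46) [ 616.6 -159.5   71.2  181.6    6.7] [[571.0, -74.0], [592.0, -254.0], [663.0, -246.0], [641.0, -65.0]]
```

View pics/topcrop.png

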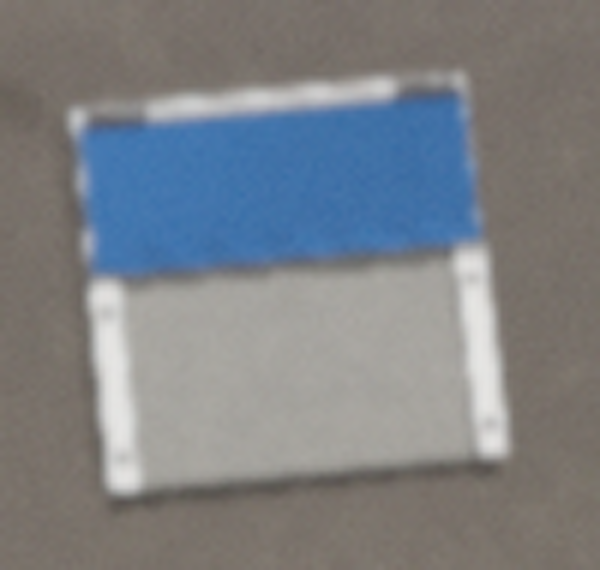

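The crop confirms it: the frame is turned about 6.7°, with its rails and flap clearly visible. All three cameras agree on a frame origin near (0.575, -0.1635). I'll move above the bed with the far edge about 9 mm short of the lip.

Call:
drive_tool:
  plan:
    - [0.035, 0, 0, 0, 0, 0, -1]
    - [0.035, 0, 0, 0, 0, 0, -1]
    - [0.0355, 0, 0, 0, 0, 0, -1]
    - [0, 0, 0.04, 0, 0, -6.6, -1]
    - [0, 0, 0.04, 0, 0, 0, -1]
    - [0, 0, 0.035, 0, 0, 0, -1]
    - [0, 0, 0, 0, 0, 0, -1]
    - [0, 0, 0, 0, 0, 0, -1]
    - [0, 0, 0, 0, 0, 0, -1]

```text
t: 7.8
tcp_pos: [0.4998, -0.1743, 0.0847]
tool_rot: [0.665, 0.747, 0.0, 0.002]
force: [-0.4, 0.3, -0.6]
finger_gap: 0.174
gripper_force: 59.4
```

```bash
cat > chk.py <<'E'
from m import *
def fit(w):
    v=cv2.fitLine((w*1000).astype(np.float32),cv2.DIST_HUBER,0,.01,.01)[:,0]; a=v[:2]*np.sign(v[1]); return np.degrees(np.arctan2(-a[0],a[1])).round(2),v[2:].round(1)
s=manip.sense(); m=R.from_quat(s["tool_rot"]).as_matrix(); p=s["tcp_pos"]
O=np.array([.575,-.1635]); a=np.radians(6.7); F=np.array([[np.cos(a),np.sin(a)],[-np.sin(a),np.cos(a)]])
print("t",s["t"],"tcp",p.round(4),"tool yaw",np.degrees(np.arctan2(m[1,1],m[0,1])).round(2),"tilt z",m[:,2].round(4),"F",s["force"].round(1),"M",s["ft_torque"].round(2))
print("grip in frame mm",(F@(p[:2]-O)*1000).round(1),"strip x", ((F@(p[:2]-O))[0]*1000+25).round(1))
d,s=grab("wrist","c%d"%(s["t"]*100))
zs=p[2]-.0285
c=blobs(d,(45,80,60),(80,255,255),300)[0]
print("green",fit(cast(d,c[:,0],zs+.004)[:,:2]))
hsv=cv2.cvtColor(d["image"],cv2.COLOR_RGB2HSV); k=cv2.inRange(hsv,(100,130,40),(125,255,255))
bl=[]
for n in("top","scene"):
    e,_=grab(n,n+"%d"%(s["t"]*100))
    for c in blobs(e,(100,130,40),(125,255,255),200):
        r=rect(e,c,.021)
        if abs(r[1]+160)<40 and abs(r[0]-615)<40: print(n,"flap",r)
    for c in blobs(e,(45,80,60),(80,255,255),12):
        r=rect(e,c,zs+.004)
        if abs(r[1]+165)<40 : print(n,"green",r,"in frame",(F@(r[:2]/1000-O)*1000).round(1), fit(cast(e,c[:,0],zs+.004)[:,:2])[0])
E
python3 chk.py
```

```text
t 7.8 tcp [ 0.4998 -0.1743  0.0847] tool yaw 6.69 tilt z [ 0.0028 -0.0017 -1.    ] F [-0.4  0.3 -0.6] M [ 0.04 -0.05 -0.02]
grip in frame mm [-76.   -1.9] strip x -51.0
green (np.float32(9.32), array([ 528.8, -147.5], dtype=float32))
top flap [ 614.9 -158.2   67.3  179.3    6.4]
scene flap [ 616.4 -159.9   68.   180.9    5.8]
scene green [ 533.2 -201.3    9.    79.1    6.5] in frame [-45.9 -32.7] 5.7
```

View pics/c780.png

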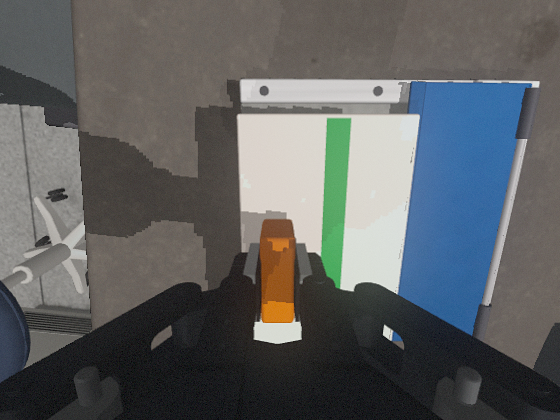

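The wrist view now shows the +y rail (rows 80–102), the lip at about column 410, the strip's +y end at row 114 and its far edge at columns 419–405. I'll measure them relative to each other.

```bash
cat > rel.py <<'E'
from m import *
from chk import fit,F,O
def rel(zoff=.0285):
    d,s=grab("wrist","r%d"%(manip.sense()["t"]*100)); im=d["image"].astype(int); z=s["tcp_pos"][2]-zoff+.004
    hsv=cv2.cvtColor(d["image"],cv2.COLOR_RGB2HSV)
    g=cv2.inRange(hsv,(45,80,60),(80,255,255)); r0=np.flatnonzero(g.any(1))[0]
    G=[(np.flatnonzero(g[r]).mean(),r) for r in range(r0+4,min(r0+150,278),3)]
    k=cv2.inRange(hsv,(100,130,40),(125,255,255)); k=cv2.morphologyEx(k,cv2.MORPH_OPEN,np.ones((9,9)))
    Fp=lambda w:(F@(w[:,:2]-O).T).T
    Gw=Fp(cast(d,G,z)); print("green: yaw rel frame",fit(Gw)[0],"frame x",Gw[:,0].mean()*1e3)
    cols=range(250,318,4)
    print("strip +y end:",np.round(fit(Fp(cast(d,[(c,r0) for c in (330,345)],z)))[1],1))
    # rail: bright rows above the strip
    gr=d["image"].mean(2)
    up=[];lo=[]
    for c in range(246,330,4):
        b=np.flatnonzero(gr[60:r0-5,c]>150)+60
        if len(b): up.append((c,b[0]-.5)); 
    if up:
        v=Fp(cast(d,up,.017)); print("rail outer: y",v[:,1].mean()*1e3,"yaw",np.degrees(np.polyfit(v[:,0],v[:,1],1)[0]))
    L=[(np.flatnonzero(k[r])[0]-.5,r) for r in range(85,112,2) if k[r].any()]
    if L:
        v=Fp(cast(d,L,.024)); print("lip x",v[:,0].mean()*1e3,"yaw",fit(v)[0])
if __name__=="__main__": rel()
E
sed -i 's/^s=manip.sense(); m=/O=np.array([.575,-.1635]); a=np.radians(6.7); F=np.array([[np.cos(a),np.sin(a)],[-np.sin(a),np.cos(a)]])\nif __name__!="__main__": raise SystemExit\n&/' chk.py
python3 - <<'E'
t=open('chk.py').read()
i=t.index('if __name__!=');h,b=t[:i],t[i:].split('\n',1)[1]
open('chk.py','w').write(h+'def main():\n'+''.join('    '+l+'\n' for l in b.splitlines() if not l.startswith('O='))+'if __name__=="__main__": main()\n')
E
python3 rel.py
```

```text
green: yaw rel frame -0.0 frame x -46.49255564000069
strip +y end: [-47.   70.2]
rail outer: y 94.302378806473 yaw -0.20313984343811597
lip x 3.1925682388031227 yaw 3.37
```

Call:
drive_tool:
  plan:
    - [0.0015, 0, 0.015, 0, 0, 0, -1]
    - [0, 0, 0.015, 0, 0, 0, -1]
    - [0, 0, 0.01, 0, 0, 0, -1]
    - [0, 0, 0, 0, 0, 0, -1]
    - [0, 0, 0, 0, 0, 0, -1]
    - [0, 0, 0, 0, 0, 0, -1]

```text
t: 8.6
tcp_pos: [0.4989, -0.1728, 0.0436]
tool_rot: [0.665, 0.747, 0.0, 0.001]
force: [0.4, -0.4, -0.6]
finger_gap: 0.175
gripper_force: 59.5
```

Call:
drive_tool:
  plan:
    - [0, 0, 0.002, 0, 0, 0, -1]
    - [0, 0, 0.001, 0, 0, 0, -1]
    - [0, 0, 0.001, 0, 0, 0, -1]
    - [0, 0, 0, 0, 0, 0, -1]
    - [0, 0, 0, 0, 0, 0, -1]

```text
t: 9.1
tcp_pos: [0.4987, -0.1727, 0.0404]
tool_rot: [0.665, 0.747, 0.0, 0.001]
force: [-1.7, -0.5, 9.4]
finger_gap: 0.175
gripper_force: 61.0
```

```bash
python3 chk.py; python3 rel.py
```

```text
t 9.1 tcp [ 0.4987 -0.1727  0.0404] tool yaw 6.65 tilt z [ 1.e-03 -6.e-04 -1.e+00] F [-1.7 -0.5  9.4] M [0.14 0.27 0.01]
grip in frame mm [-76.9  -0.2] strip x -51.9
green (np.float32(9.52), array([ 527.5, -145.9], dtype=float32))
top flap [ 614.9 -159.9   67.9  176.5    6.3]
scene flap [ 615.7 -160.2   68.9  180.5    6.6]
scene green [ 532.2 -200.2    8.8   79.6    7.3] in frame [-46.8 -31.5] 5.67
green: yaw rel frame -0.02 frame x -47.31561461227364
strip +y end: [-47.8  72.2]
rail outer: y 94.2128934945529 yaw -0.016639099240650712
lip x 2.69197093140267 yaw 1.69
```

The strip lies flat on the bed with about 9 N of contact, and it's aligned. I'll slide it in gently.

Call:
drive_tool:
  plan:
    - [0, 0.003, -0.0004, 0, 0, 0, -1]
    - [0, 0.004, 0, 0, 0, 0, -1]
    - [0, 0.004, 0, 0, 0, 0, -1]
    - [0, 0.004, 0, 0, 0, 0, -1]
    - [0, 0.004, 0, 0, 0, 0, -1]
    - [0, 0, 0, 0, 0, 0, -1]
    - [0, 0, 0, 0, 0, 0, -1]

```text
t: 10.0
tcp_pos: [0.5171, -0.1703, 0.0405]
tool_rot: [0.665, 0.747, -0.0, -0.0]
force: [-1.6, -0.8, 6.2]
finger_gap: 0.175
gripper_force: 60.7
```

```bash
python3 chk.py; python3 rel.py
```

```text
t 10.0 tcp [ 0.5171 -0.1703  0.0405] tool yaw 6.67 tilt z [-2.e-04 -1.e-04 -1.e+00] F [-1.6 -0.8  6.2] M [0.1  0.3  0.04]
grip in frame mm [-58.3   0. ] strip x -33.3
green (np.float32(9.49), array([ 545.9, -143.7], dtype=float32))
top flap [ 617.3 -158.4   63.3  178.8    6.7]
scene flap [ 616.4 -166.3   68.9  168.2    6.6]
scene green [ 550.9 -197.     6.9   80.2    6.8] in frame [-27.8 -30.5] 4.17
green: yaw rel frame 0.04 frame x -28.787767834866944
strip +y end: [-29.3  72.5]
rail outer: y 94.50539663475314 yaw -0.010838299763729584
lip x 2.971126650826459 yaw 0.67
```

```bash
ls -t pics | head -4
```

```text
r1015.png
scene1000.png
top1000.png
c1000.png
```

```bash
python3 - <<'E'
import cv2,glob,os
w=max(glob.glob("pics/r*.png"),key=os.path.getmtime); s=max(glob.glob("pics/scene*.png"),key=os.path.getmtime)
a=cv2.resize(cv2.imread(w)[60:360,200:560],(480,400)); b=cv2.resize(cv2.imread(s)[215:305,255:365],(320,400)*1)
cv2.imwrite("pics/mix1.png",cv2.hconcat([a,b]))
E
```

```text
(no output)
```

View pics/mix1.png

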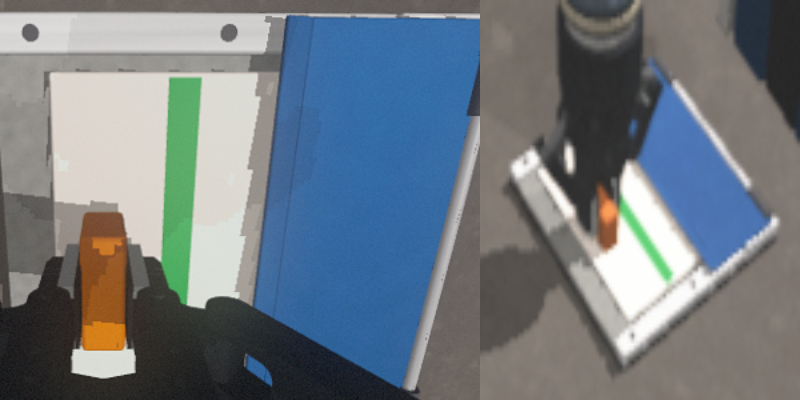

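Both views show the far edge tucked under the lip, at about column 275 in the left half, with the flap still down and the strip square. Continuing.

Call:
drive_tool:
  plan:
    - [0, 0.004, 0, 0, 0, 0, -1]
    - [0, 0.004, 0, 0, 0, 0, -1]
    - [0, 0.004, 0, 0, 0, 0, -1]
    - [0, 0.004, 0, 0, 0, 0, -1]
    - [0, 0.004, 0, 0, 0, 0, -1]
    - [0, 0.004, 0, 0, 0, 0, -1]
    - [0, 0.004, 0, 0, 0, 0, -1]
    - [0, 0, 0, 0, 0, 0, -1]
    - [0, 0, 0, 0, 0, 0, -1]

```text
t: 11.1
tcp_pos: [0.545, -0.1671, 0.0405]
tool_rot: [0.665, 0.747, -0.0, 0.0]
force: [-1.9, 0.8, 6.8]
finger_gap: 0.175
gripper_force: 60.6
```

Call:
drive_tool:
  plan:
    - [0, 0.001, 0, 0, 0, 0, -1]
    - [0, 0.001, 0, 0, 0, 0, -1]
    - [0, 0, 0, 0, 0, 0, -1]
    - [0, 0, 0, 0, 0, 0, -1]

```text
t: 11.5
tcp_pos: [0.5463, -0.1669, 0.0404]
tool_rot: [0.665, 0.747, -0.0, -0.001]
force: [-3.8, -0.1, 7.9]
finger_gap: 0.175
gripper_force: 60.7
```

```bash
python3 chk.py; python3 rel.py
```

```text
t 11.5 tcp [ 0.5463 -0.1669  0.0404] tool yaw 6.67 tilt z [-0.0015  0.     -1.    ] F [-3.8 -0.1  7.9] M [-0.08  0.42 -0.05]
grip in frame mm [-28.9   0. ] strip x -3.9
green (np.float32(9.44), array([ 572.5, -131.4], dtype=float32))
scene flap [ 618.1 -183.9   70.9  133.5    8. ]
scene green [ 579.3 -193.9    9.4   76.5    5.9] in frame [  0.7 -30.7] 5.0
green: yaw rel frame 0.02 frame x -0.5087952473727052
strip +y end: [ 0.  72.5]
rail outer: y 94.36239474222376 yaw -0.7900744804827847
lip x 3.0016622995978577 yaw 3.62
```

Call:
drive_tool:
  plan:
    - [0, 0.001, 0, 0, 0, 0, -1]
    - [0, 0.001, 0, 0, 0, 0, -1]
    - [0, 0, 0, 0, 0, 0, -1]
    - [0, 0, 0, 0, 0, 0, -1]

```text
t: 12.1
tcp_pos: [0.5482, -0.1666, 0.0405]
tool_rot: [0.665, 0.747, -0.0, -0.001]
force: [-4.3, -1.6, 7.2]
finger_gap: 0.172
gripper_force: 60.7
```

Call:
drive_tool:
  plan:
    - [0, 0.001, 0, 0, 0, 0, -1]
    - [0, 0, 0, 0, 0, 0, -1]
    - [0, 0, 0, 0, 0, 0, -1]

```text
t: 12.4
tcp_pos: [0.5491, -0.1665, 0.0404]
tool_rot: [0.665, 0.747, -0.0, -0.001]
force: [-4.3, 0.1, 7.2]
finger_gap: 0.177
gripper_force: 60.7
```

Call:
drive_tool:
  plan:
    - [0, 0.001, 0, 0, 0, 0, -1]
    - [0, 0, 0, 0, 0, 0, -1]
    - [0, 0, 0, 0, 0, 0, -1]

```text
t: 12.7
tcp_pos: [0.5501, -0.1664, 0.0404]
tool_rot: [0.665, 0.747, -0.001, -0.001]
force: [-4.3, 0.0, 7.4]
finger_gap: 0.177
gripper_force: 60.7
```

Call:
drive_tool:
  plan:
    - [0, 0.001, 0, 0, 0, 0, -1]
    - [0, 0, 0, 0, 0, 0, -1]
    - [0, 0, 0, 0, 0, 0, -1]

```text
t: 13.0
tcp_pos: [0.5511, -0.1662, 0.0404]
tool_rot: [0.665, 0.747, -0.001, -0.001]
force: [-3.1, -0.6, 7.3]
finger_gap: 0.172
gripper_force: 60.7
```

Call:
drive_tool:
  plan:
    - [0, 0.001, 0, 0, 0, 0, -1]
    - [0, 0, 0, 0, 0, 0, -1]
    - [0, 0, 0, 0, 0, 0, -1]

```text
t: 13.3
tcp_pos: [0.5512, -0.1662, 0.0405]
tool_rot: [0.665, 0.747, -0.001, -0.001]
force: [-6.7, -1.9, 8.5]
finger_gap: 0.172
gripper_force: 60.9
```

```bash
python3 chk.py; python3 rel.py
```

```text
t 13.3 tcp [ 0.5512 -0.1662  0.0405] tool yaw 6.68 tilt z [-3.5e-03  3.0e-04 -1.0e+00] F [-6.7 -1.9  8.5] M [-0.24  0.68 -0.06]
grip in frame mm [-24.    0.1] strip x 1.0
green (np.float32(7.98), array([ 573.3, -130.6], dtype=float32))
scene flap [ 618.2 -184.3   68.9  132.     6.9]
scene green [ 583.  -195.9    2.4   71.7    5.9] in frame [  4.2 -33.1] 4.79
green: yaw rel frame -0.09 frame x 1.8412326081015573
strip +y end: [ 4.9 72.6]
rail outer: y 94.1925178663318 yaw -0.036519200107324304
lip x 3.1149338509004045 yaw -0.07
```

Call:
drive_tool:
  plan:
    - [0, 0.001, 0, 0, 0, 0, -1]
    - [0, 0.001, 0, 0, 0, 0, -1]
    - [0, 0, 0, 0, 0, 0, -1]
    - [0, 0, 0, 0, 0, 0, -1]

```text
t: 13.9
tcp_pos: [0.5512, -0.1661, 0.0405]
tool_rot: [0.665, 0.747, -0.002, -0.003]
force: [-11.3, -3.6, 11.9]
finger_gap: 0.174
gripper_force: 61.3
```

```bash
python3 chk.py|head -2
```

```text
t 13.9 tcp [ 0.5512 -0.1661  0.0405] tool yaw 6.71 tilt z [-7.5e-03  8.0e-04 -1.0e+00] F [-11.3  -3.6  11.9] M [-0.65  1.24 -0.1 ]
grip in frame mm [-23.9   0.2] strip x 1.1
```

The strip is firmly on its stop. I'll ease the forward push slightly, level the tool and press down.

Call:
drive_tool:
  plan:
    - [0, -0.0015, 0.001, 0, 0, 0, -1]
    - [0, 0, 0.001, -0.2, 0, 0, -1]
    - [0, 0, 0.001, 0, 0, 0, -1]
    - [0, 0, 0, 0, 0, 0, -1]
    - [0, 0, 0, 0, 0, 0, -1]
  newtons: 80

```text
t: 14.55
tcp_pos: [0.5511, -0.1662, 0.0404]
tool_rot: [0.665, 0.747, -0.0, -0.0]
force: [-11.1, -0.2, 29.6]
finger_gap: 0.171
gripper_force: 81.6
```

```bash
python3 chk.py; python3 rel.py
```

```text
t 14.55 tcp [ 0.5511 -0.1662  0.0404] tool yaw 6.7 tilt z [-7.e-04  4.e-04 -1.e+00] F [-11.1  -0.2  29.6] M [-0.12  1.73 -0.11]
grip in frame mm [-24.    0.1] strip x 1.0
green (np.float32(7.97), array([ 573.3, -130.3], dtype=float32))
scene flap [ 618.2 -184.8   70.9  131.7    8. ]
scene green [ 583.1 -195.9    2.4   71.7    5.9] in frame [  4.3 -33.1] 4.79
green: yaw rel frame -0.03 frame x 1.8453422694453299
strip +y end: [ 4.9 72.6]
rail outer: y 94.18485313245368 yaw 0.02255158071459991
lip x 2.9947294097285884 yaw 0.28
```

```bash
python3 - <<'E'
import cv2,glob,os
w=max(glob.glob("pics/r*.png"),key=os.path.getmtime); s=max(glob.glob("pics/scene*.png"),key=os.path.getmtime)
a=cv2.resize(cv2.imread(w)[60:360,200:560],(480,400)); b=cv2.resize(cv2.imread(s)[215:305,255:365],(320,400)*1)
cv2.imwrite("pics/mix2.png",cv2.hconcat([a,b]))
E
```

```text
(no output)
```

View pics/mix2.png

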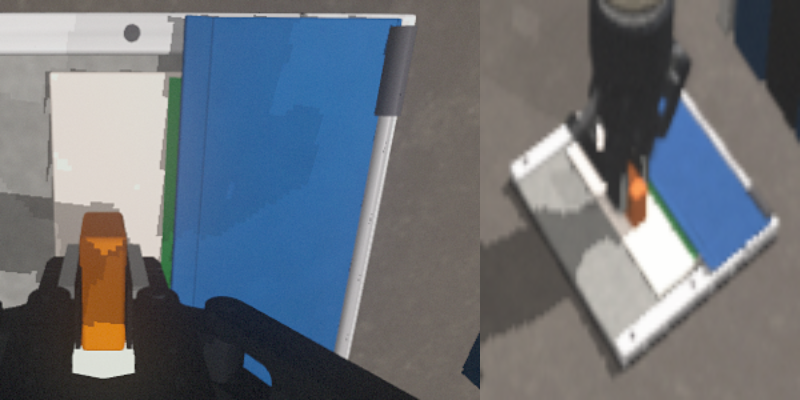

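The picture shows the lip covering most of the green line (column ~175) and parallel to it, the flap down, and the fingers clear of the lip. The strip is seated and pressed down with about 30 N, so I'm handing in.

```bash
python3 -c "
from station import manip
print(manip.sign_off())"
```

```text
the job is handed in; nothing more can be done
None
```

The strip is fully home under the flap and square in the frame. I handed the job in at about 15 s with the bar still gripped and the strip pressed onto the bed at about 30 N; the flap stayed down, and the result of the judging wasn't shown.

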